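# Fit the photometer's lamp and hold its shutter half open

## Robot

A 6-joint arm with a two-finger parallel gripper is mounted at the origin on a cart in front of the work surface, level with it; the furniture and walls round the work are solid. World frame = base frame: x ahead of the robot, y to its left, z up, the work surface at z = 0. Lengths are in mm, angles in degrees, forces in N, time in s.
With the tool pointing down it reaches from about 350 to 850 mm from the base axis. Payload 8.1 kg.
Tool frame: the origin (TCP) lies midway between the tips of the shut fingers; the grasp point (between the pads) lies 19 mm behind it; z points along the fingers, y is the direction in which the jaws open and shut (so a half turn about z gives the same grasp; the last joint's range is limited). The gripper opens to 85 mm and grips with 20 to 120 N. Pads are 22 mm wide; open, the fingers measure 114 mm over their backs; the gripper's body (76 mm by 85 mm) begins 54 mm behind the grasp point. The pads swing forward as they close: fully open they stand 13 mm farther back than shut.
Start: joints at [-69.924, 7.471, 85.268, -0, 87.261, -4.893], TCP at [253.301, -543.915, 195.692] pointing down, gripper open.
Joint ranges: [-169.43, 169.43], [-51.17, 129.36], [1.28, 143.12], [-76.62, 256.62], [0, 156.53], [-152.29, 152.29]. Speed limits (degrees/s): [136.94, 136.94, 159.86, 180, 180, 180].

## Interface

Orientations are given as [roll, pitch, yaw] about the fixed x, y, z axes, in that order (R = Rz(yaw) Ry(pitch) Rx(roll)).
In Python, from bench import telemetry, snapshot, camera_params, job gives the robot as it stands. The module is installed in compiled form; this text tells all that it offers.
- The arm moves only by the shell command python3 -m jog 'ROWS' [FORCE]. ROWS is JSON, a list that holds one entry, the list of rows, each a list of 7 numbers: the shift along the tool's x, y, z in units of 50 mm (1.0 is 50 mm), then the turn, a rotation vector about the tool's x, y, z in units of 2 pi rad (1.0 is 2 pi rad), then the opening, from 0 (shut) to 1 (fully open). In form: [[[dx, dy, dz, rx, ry, rz, claw], ...]]. A call has 1 to 12 rows; each row shifts and turns the commanded pose from where the row before left it, along the tool's axes as they then stand; what a row does not reach is not made up. A row lasts 1/8 s, in which the tool goes at most 62.5 mm and 10.7 degrees, less where a joint would pass 70% of its speed; a pose out of reach is approached as far as the arm can. A call with a number of a shift or a turn outside -1 to 1 is refused whole. A call with a gripper value outside its range is refused whole. The fingers move at their own pace and stop on an object; FORCE is the grip in N (left out, the last holds). Time passes only in rows, so rows that do not move let the fingers close. It gives the time, the measured TCP pose, the force and the opening at its end, in the units of the state.
- telemetry.sense(): the state, without advancing time (a new reading comes with each control period).
- snapshot(name): name is "scene" or "side" or "wrist"; returns (picture, depth): 400x640x3 uint8, red, green, blue; 400x640 float32, mm along the optical axis (not along the pixel's ray), 0 where there is no reading.
- camera_params(name): a dict with "K" (3x3 intrinsics, pixels), "extrinsics" (4x4, takes a point from camera to world coordinates). Camera axes: x right, y down, z forward; pixel columns grow to the right and rows downward; lengths in mm; the calibration is good to about 2 mm. The wrist camera is an equidistant fisheye: a pixel r from the principal point sees the ray r / f radians off the axis. A picture is of the moment at which its call begins: read the wrist's pose just before it. camera_params takes no time and is no camera call; for the wrist camera it gives the pose at the moment of the call.
- job.hand_in(): hands the job in, once; it reports no verdict.
The state is a dict: "time": time; "joint_pos": joint angles; "qd": joint speeds; "joint_efforts": joint torques, N m; "tool_pos": TCP position; "tcp_rot": TCP orientation; "ft_force": force on the tool from outside, world axes, zero at the start; "wrist_torque": the same for the moment, N m; "finger_gap": finger opening in mm.
Only numpy, scipy, OpenCV 4.12 (cv2) and the standard library are available. Lean on these libraries where they do the work, as an engineer would, in place of code of your own. Each camera call takes 0.05 s, during which the arm holds its last target. There are 200 camera calls.

## Task

Plug the white lamp module into the square socket of the grey photometer until it is fully home, and let go of it. Then slide the photometer's sprung shutter by its red tab to half travel, where the tab lines up with the red marks on the rails and half of the round yellow window is uncovered, never letting it run fully open, and finish while still holding it there with the fingers: let go and it springs shut. Leave the petri dish, the mug and the spice jar where they are.

Things in the scene. Friction and masses are not known exactly. Their poses are not given: they have to be found in the camera images.
- photometer: grey bench photometer fixed to the worktop, 100 x 225 x 45 mm (its x, y, z). Origin: centre of its underside. x to its back (black front panel at -x), z up. The square socket is on top near the -y end; the shutter, between two rails 6 mm high, is on top in the middle and opens towards +y. A spring barrel 10 mm high runs along the top at x = +40 mm.
- socket (a point): centre of the mouth of the square socket hole, in the photometer's top face (45 mm above the worktop, 75 mm from the photometer's origin towards -y). The hole is 28.5 mm square, sides along the photometer's x and y, 22 mm deep, with a small lead-in chamfer. Axes are the photometer's.
- lamp_grip (a point): loose lamp module standing on the worktop, 60-130 g, 68 mm high: white square head 34 x 34 x 50 mm on a black square plug foot 26 mm wide, 18 mm long. The point is on its axis in the head, 45 mm above the foot's underside, 27 mm above the head's lower face (shoulder). x, y square to the sides, z up. Any quarter turn fits. Home: shoulder on the photometer's top, point 27 mm above the socket's mouth.
- lamp: the same lamp module; origin at the centre of the foot's underside, same axes as lamp_grip.
- shutter_tab (a point): point in the shutter's upright red tab, 22 mm (photometer x) by 12 mm (photometer y), standing 35 mm above the dark blade. The point is on its centre line, 11.5 mm below its top, 29 mm above the photometer's top. Axes are the photometer's; the tab moves towards +y. When shut it is 20 mm towards +y from the photometer's origin, 95 mm from the socket.
- shutter (a joint): travel of the shutter in m: 0 shut (window covered), 0.040 fully open, half travel 0.020. It slides along the photometer's +y and a spring pulls it shut: 3 N when shut, rising evenly to 8 N at half travel and 13 N fully open.
- petri: shallow clear round petri dish with lid, 90 mm across, 16 mm high, on the worktop at the front left of the photometer; leave alone. Origin: centre of its underside.
- cup: white mug with a leaf pattern, 95 mm high, behind the photometer; leave alone. Origin: centre of its underside.
- jar: spice jar with a yellow cap, 45 mm across, 100 mm high, behind the photometer; leave alone. Origin: centre of its underside.
Mind the look-alikes: they are no part of the job. What is shaped like the lamp but pink is not meant.

How it is judged:
By the outcome, as a careful person would: the job done as asked, in the order asked, and still so for the second after the job is handed in, while the arm keeps its last pose, push and grip.
It also fails if it takes over 45 s, if anything falls off the work surface, if the arm or the gripper's body presses on something with over 40 N, if the wrist force passes 120 N, or if a joint passes its speed limit or range.

## Working session

There is one attempt and no reset: what is moved stays moved. The work goes in short steps, Python scripts to look and compute and a shell command to move; the robot and the scene stay as the last step left them, time stands still between calls to the robot, and variables do not carry over. Pictures are saved under pics/ and viewed, about 8 in all and at most 12, crops included, and the job is handed in when it is done.

```bash
mkdir -p pics; cat > h.py <<'E'
import numpy as np,cv2
from bench import telemetry,snapshot,camera_params,job
def grab(n):
    P=camera_params(n); im,d=snapshot(n); np.savez('last_'+n,im=im,d=d,K=P['K'],T=P['extrinsics'])
    return im,d,np.array(P['K']),np.array(P['extrinsics'])
def cloud(d,K,T):
    v,u=np.mgrid[:d.shape[0],:d.shape[1]]
    p=np.stack([(u-K[0,2])/K[0,0]*d,(v-K[1,2])/K[1,1]*d,d],-1)
    w=p@T[:3,:3].T+T[:3,3]; w[d<=0]=np.nan; return w
E
python3 - <<'E'
from h import *
for n in('scene','side'):
    im,d,K,T=grab(n); cv2.imwrite(f'pics/{n}0.png',im[:,:,::-1]); print(n,K,T)
print(telemetry.sense())
E
```

```text
scene [[375.00353126   0.         327.74669055]
 [  0.         375.00353126 206.73995261]
 [  0.           0.           1.        ]] [[-5.06634178e-01 -6.52285454e-01  5.63777878e-01  8.35110567e+01]
 [-8.61976317e-01  3.69683364e-01 -3.46887647e-01  4.65250488e+02]
 [ 1.78504640e-02 -6.61708317e-01 -7.49548841e-01  7.04707405e+02]
 [ 0.00000000e+00  0.00000000e+00  0.00000000e+00  1.00000000e+00]]
side [[373.24809992   0.         317.44257716]
 [  0.         373.24809992 196.43434658]
 [  0.           0.           1.        ]] [[-8.71540002e-01 -2.94318098e-01  3.92166906e-01  1.74656787e+02]
 [-4.90267481e-01  5.35269983e-01 -6.87839984e-01  8.45375294e+02]
 [-7.47141690e-03 -7.91746742e-01 -6.10803794e-01  6.89196905e+02]
 [ 0.00000000e+00  0.00000000e+00  0.00000000e+00  1.00000000e+00]]
{'time': 0.1, 'joint_pos': array([-6.99252864e+01,  7.50960437e+00,  8.53249201e+01, -1.12676007e-03,
        8.72621636e+01, -4.89280051e+00]), 'qd': array([ 0.05789716,  0.00500865, -0.19710105,  0.00918626,  0.04337514,
       -0.03240383]), 'joint_efforts': array([ 1.35448598e-03, -5.70949709e+01, -5.01943982e+01, -1.48963718e-04,
        8.16249725e-03, -6.96340453e-05]), 'tool_pos': array([ 253.08162421, -543.38333058,  194.743634  ]), 'tcp_rot': array([-1.79903568e+02, -7.12541082e-03,  2.49675628e+01]), 'ft_force': array([-0.91957971,  0.05694809,  0.38608807]), 'wrist_torque': array([0.01456708, 0.0343279 , 0.03104111]), 'finger_gap': 85.37046066700444}
```

View pics/scene0.png

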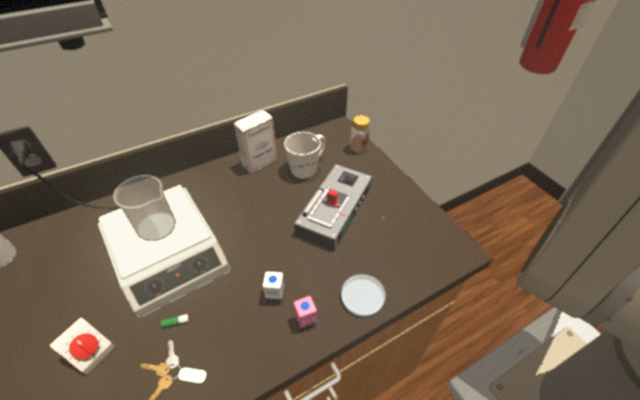

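View pics/side0.png

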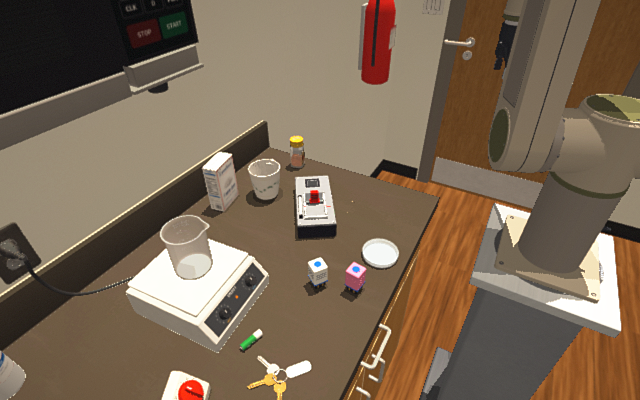

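Scene: white lamp at (273,285), pink look-alike at (306,312), photometer around (335,205) with its socket at (348,178) and red tab at (332,197). The petri dish is at (363,295), the mug at (303,155) and the jar at (360,133). The white one fits the description. I'll measure it and confirm in a crop.

```bash
python3 - <<'E'
from h import *
crops=[]
for n,bl,bp in(('scene',(255,262,292,305),(285,155,385,250)),('side',(300,252,332,292),(285,168,345,242))):
    L=np.load(f'last_{n}.npz'); im,d=L['im'],L['d']; W=cloud(d,L['K'],L['T'])
    def reg(b,zlo,zhi):
        w=W[b[1]:b[3],b[0]:b[2]].reshape(-1,3); c=im[b[1]:b[3],b[0]:b[2]].reshape(-1,3)
        m=(w[:,2]>zlo)&(w[:,2]<zhi); return w[m],c[m]
    w,c=reg(bl,62,74); m=(c.max(1)>0); print(n,'lamp top',len(w),np.median(w[:,2]),cv2.minAreaRect(w[:,:2].astype(np.float32)))
    w,c=reg(bp,41,49); print(n,'photo top',len(w),np.median(w[:,2]),cv2.minAreaRect(w[:,:2].astype(np.float32)))
    w,c=reg(bp,60,100); c=c.astype(int); m=(c[:,0]>150)&(c[:,1]<80); w=w[m]; print(n,'tab',len(w),w[:,2].max(),cv2.minAreaRect(w[w[:,2]>76][:,:2].astype(np.float32)))
    w=W[~np.isnan(W[...,0])]; print('table z',np.median(w[abs(w[:,2])<20][:,2]))
    crops.append(cv2.resize(im[160:330,240:400][:,:,::-1],None,fx=2.4,fy=2.4,interpolation=cv2.INTER_CUBIC))
cv2.imwrite('pics/crop1.png',np.hstack(crops))
E
```

```text
scene lamp top 289 68.08580507658314 ((454.8155517578125, 358.7221374511719), (34.11707305908203, 34.175540924072266), 55.91170120239258)
scene photo top 2259 45.12906210261565 ((643.0721435546875, 164.07354736328125), (216.1405029296875, 223.79989624023438), 33.75792694091797)
scene tab 21 87.59868373752147 ((580.3883666992188, 149.44996643066406), (18.370580673217773, 6.2042694091796875), 41.381248474121094)
table z 0.5101301906270237
side lamp top 190 66.97619951990544 ((454.284912109375, 358.9521789550781), (33.756553649902344, 33.831905364990234), 58.85481643676758)
side photo top 1345 44.03671614851919 ((593.8502197265625, 131.36001586914062), (100.12259674072266, 226.06533813476562), 33.73649215698242)
side tab 23 86.2565458985913 ((581.8609008789062, 150.02569580078125), (16.638662338256836, 10.949283599853516), 39.40822219848633)
table z -0.751230176025274
```

View pics/crop1.png

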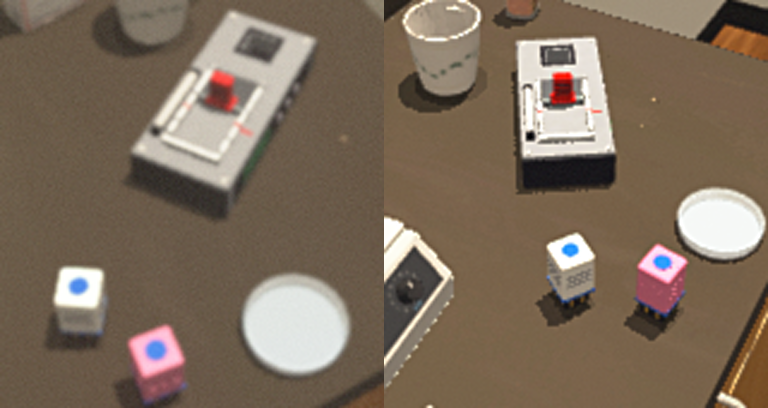

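The crop confirms it: the left cube is the white module and the right one is pink. The photometer rectangle measures 100x226 mm at (594,131), yaw 33.7. That puts the socket at about (635.5,69), and the tab at about (583,148), which agrees with the red tab measured at (581,150). I'll move over the photometer first for a wrist view.

```bash
python3 -m jog '[[[0.3,-0.2,-0.25,0,0,-0.0121,1],[0.74,-0.56,-0.25,0,0,-0.0121,1],[0.8,-0.5,-0.25,0,0,0,1],[0.8,-0.5,-0.25,0,0,0,1],[0.8,-0.5,-0.25,0,0,0,1],[0.8,-0.5,-0.25,0,0,0,1],[0.8,-0.5,-0.25,0,0,0,1],[0.8,-0.5,-0.25,0,0,0,1],[0.8,-0.5,0,0,0,0,1],[0.8,-0.5,0,0,0,0,1],[0.8,-0.5,0,0,0,0,1],[0.8,-0.5,0,0,0,0,1]]]'
```

```text
time: 1.6
tool_pos: [475.7, -54.6, 295.4]
tcp_rot: [-180.0, 0.0, 33.7]
ft_force: [0.2, -0.1, 0.7]
finger_gap: 85.3
```

```bash
python3 -m jog '[[[0.8,-0.28,0,0,0,0,1],[0.8,-0.28,0,0,0,0,1],[0.8,-0.28,0,0,0,0,1],[0.8,-0.28,0,0,0,0,1],[0.7,-0.24,0,0,0,0,1],[0,0,0,0,0,0,1],[0,0,0,0,0,0,1]]]'
python3 - <<'E'
from h import *
s=telemetry.sense();im,d,K,T=grab('wrist');print(s['tool_pos'],s['tcp_rot'],K,T)
cv2.imwrite('pics/w1.png',im[:,:,::-1])
E
```

```text
time: 2.48
tool_pos: [599.6, 108.4, 295.1]
tcp_rot: [-180.0, 0.1, 33.7]
ft_force: [-0.9, 0.2, 0.7]
finger_gap: 85.6
[599.61541928 108.3977265  295.07593052] [-1.79979890e+02  7.42775310e-02  3.36990416e+01] [[309.70691629   0.         317.3875069 ]
 [  0.         309.70691629 201.18792703]
 [  0.           0.           1.        ]] [[ 5.55344290e-01 -7.85240707e-01 -2.73842567e-01  6.70345935e+02]
 [-8.31620435e-01 -5.24208494e-01 -1.83338231e-01  1.55259242e+02]
 [ 4.14042696e-04  3.29548915e-01 -9.44138412e-01  4.73103555e+02]
 [ 0.00000000e+00  0.00000000e+00  0.00000000e+00  1.00000000e+00]]
```

View pics/w1.png

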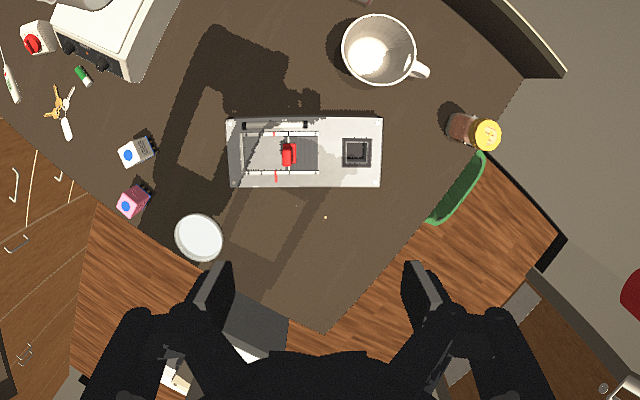

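The wrist view shows the photometer at (228-383,118-187), the socket at (357,152), the tab at (289,154) and the white lamp at (130,153). I'll rectify it on the z=45 and z=68 planes to get precise poses.

```bash
cat >> h.py <<'E'
def ortho(L,c,yaw,z,hw,hh,res=4):
    "top view on plane z, px along local x right / local y up, res px/mm, centre c"
    xs=(np.arange(-hw*res,hw*res+1))/res; ys=(np.arange(hh*res,-hh*res-1,-1))/res
    X,Y=np.meshgrid(xs,ys); a=np.radians(yaw); ca,sa=np.cos(a),np.sin(a)
    P=np.stack([c[0]+ca*X-sa*Y,c[1]+sa*X+ca*Y,np.full_like(X,z)],-1)
    T=np.array(L['T']); C=((P-T[:3,3])@T[:3,:3]).reshape(-1,1,3)
    px,_=cv2.fisheye.projectPoints(C,np.zeros(3),np.zeros(3),np.array(L['K']),np.zeros(4))
    px=px.reshape(*X.shape,2).astype(np.float32)
    return cv2.remap(L['im'],px[...,0],px[...,1],cv2.INTER_CUBIC)
def rect(mask,c,yaw,hw,hh,res=4):
    n,l,st,_=cv2.connectedComponentsWithStats(mask.astype(np.uint8)); i=1+np.argmax(st[1:,4])
    v,u=np.nonzero(l==i); x=u/res-hw; y=hh-v/res
    a=np.radians(yaw); W=np.stack([c[0]+np.cos(a)*x-np.sin(a)*y,c[1]+np.sin(a)*x+np.cos(a)*y],-1)
    return cv2.minAreaRect(W.astype(np.float32))
E
python3 - <<'E'
from h import *
L=np.load('last_wrist.npz')
c=(594,131.4); o=ortho(L,c,33.7,45,70,130,4); g=o.mean(2)
s=ortho(L,(635.5,69),33.7,45,30,30,4); gs=s.mean(2)
t=ortho(L,(582.8,148),33.7,85.5,25,25,4).astype(int)
l=ortho(L,(454.5,358.8),57.4,68,30,30,4); gl=l.mean(2)
print('body',rect(g>110,c,33.7,70,130))
for th in(50,60,75): print('sock',th,rect(gs<th,(635.5,69),33.7,30,30))
print('tab',rect((t[...,0]>150)&(t[...,1]<90),(582.8,148),33.7,25,25))
for th in(140,170,200): print('lamp',rect(l.min(2)>th,(454.5,358.8),57.4,30,30))
b=lambda a:cv2.resize(np.ascontiguousarray(a.astype(np.uint8)[:,:,::-1]),(260,260))
cv2.imwrite('pics/o1.png',np.hstack([cv2.resize(o[:,:,::-1],(280,520)),np.vstack([b(s),b(l)]),np.vstack([b(t),b(t)])]))
E
```

```text
body ((595.2396850585938, 129.0886993408203), (101.80563354492188, 222.68099975585938), 33.78082275390625)
sock 50 ((635.1209106445312, 67.31575012207031), (15.239940643310547, 24.356616973876953), 35.78242111206055)
sock 60 ((638.9434204101562, 67.65045166015625), (25.256074905395508, 26.466751098632812), 29.080047607421875)
sock 75 ((638.00146484375, 67.6913833618164), (26.21392822265625, 26.637277603149414), 32.530792236328125)
tab ((584.6031494140625, 145.746826171875), (22.50005340576172, 12.250014305114746), 33.70001983642578)
lamp ((456.2326965332031, 354.64044189453125), (35.646366119384766, 36.057029724121094), 56.58158874511719)
lamp ((456.1061706542969, 355.2362976074219), (34.29420471191406, 34.66334915161133), 56.73377990722656)
lamp ((456.0032958984375, 355.30572509765625), (33.796104431152344, 33.91257858276367), 56.74894714355469)
```

View pics/o1.png

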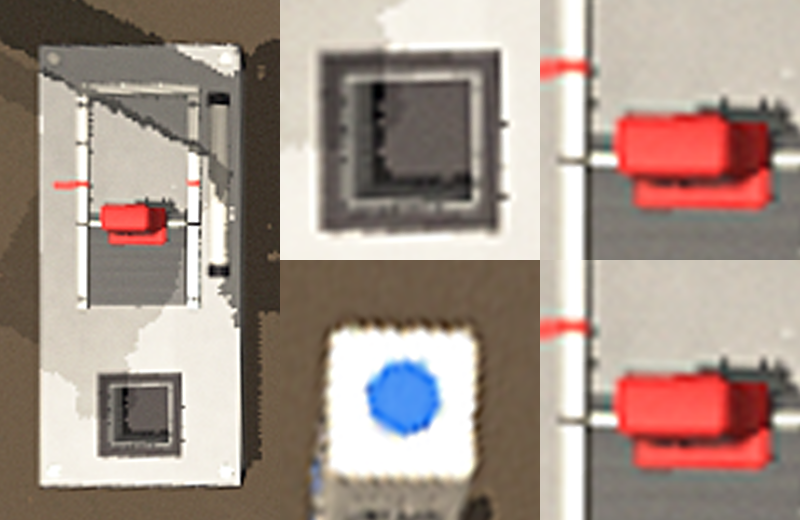

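```bash
python3 -m jog '[[[0.06,-0.95,0.2,0,0,0,1],[0.06,-0.95,0.4,0,0,0,1],[0.06,-0.95,0.6,0,0,0,1],[0.06,-0.95,0.6,0,0,0,1],[0.06,-0.95,0.6,0,0,0,1],[0.05,-0.95,0.6,0,0,0,1],[0,0,0.3,0,0,-0.022,1],[0,0,0,0,0,-0.022,1],[0,0,0,0,0,-0.02,1],[0,0,0,0,0,0,1],[0,0,0,0,0,0,1]]]'
python3 - <<'E'
from h import *
s=telemetry.sense();im,d,K,T=grab('wrist');print(s['tool_pos'],s['tcp_rot'])
L=np.load('last_wrist.npz'); c=(456,355.5)
l=ortho(L,c,57,68,30,30,4); m=ortho(L,c,57,18,30,30,4)
for th in(140,170,200): print('lamp',rect(l.min(2)>th,c,57,30,30))
cv2.imwrite('pics/w2.png',np.hstack([cv2.resize(im[:,:,::-1],(480,300)),cv2.resize(l[:,:,::-1],(300,300))]))
E
```

```text
time: 3.9
tool_pos: [456.8, 355.0, 131.1]
tcp_rot: [180.0, -0.0, 56.5]
ft_force: [0.4, -0.5, -0.3]
finger_gap: 85.3
[456.76015101 354.9632028  131.05618278] [ 1.79985952e+02 -2.72923772e-02  5.65125400e+01]
lamp ((455.8148498535156, 357.5116271972656), (33.97251892089844, 33.88920593261719), 55.636016845703125)
lamp ((455.6133117675781, 357.40411376953125), (33.149925231933594, 33.47682571411133), 56.11860275268555)
lamp ((455.76812744140625, 357.27557373046875), (32.52163314819336, 33.212196350097656), 55.49260330200195)
```

View pics/w2.png

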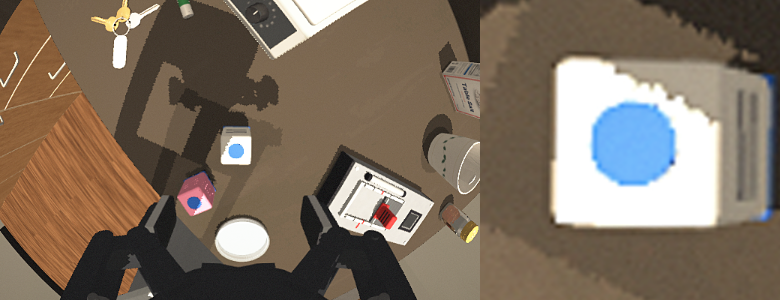

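The lamp is at (455.6,357.4), yaw about 56.2, with a size of 33.9 mm, which is right. Descending and gripping.

```bash
python3 -m jog '[[[0.026,-0.048,0.3,0,0,0,0.75],[0,0,0.5,0,0,0,0.75],[0,0,0.5,0,0,0,0.75],[0,0,0.5,0,0,0,0.75],[0,0,0.34,0,0,0,0.75],[0,0,0,0,0,0,0.75],[0,0,0,0,0,0,0],[0,0,0,0,0,0,0],[0,0,0,0,0,0,0],[0,0,0,0,0,0,0],[0,0,0,0,0,0,0]]]' 50
```

```text
time: 5.32
tool_pos: [456.4, 358.7, 25.3]
tcp_rot: [179.9, -0.2, 56.7]
ft_force: [0.7, -0.1, 5.8]
finger_gap: 31.9
```

```bash
python3 -m jog '[[[0,0,-0.5,0,0,0,0],[0,0,-0.9,0,0,0.0213,0],[0,0,-0.8,0,0,0.0213,0],[0,0,0,0,0,0.0213,0],[-0.025,0.9,0,0,0,0,0],[-0.025,0.9,0,0,0,0,0],[-0.025,0.9,0,0,0,0,0],[-0.025,0.9,0,0,0,0,0],[-0.025,0.9,0,0,0,0,0],[-0.025,0.9,0,0,0,0,0],[-0.025,0.9,0,0,0,0,0],[-0.025,0.56,0,0,0,0,0]]]'
python3 -m jog '[[[0,0,0,0,0,0,0],[0,0,0,0,0,0,0],[0,0,0,0,0,0,0]]]'
python3 - <<'E'
from h import *
s=telemetry.sense();im,d,K,T=grab('wrist');print(s['tool_pos'],s['tcp_rot'])
cv2.imwrite('pics/w3.png',cv2.resize(im[100:400,190:450][:,:,::-1],None,fx=2,fy=2,interpolation=cv2.INTER_CUBIC))
E
```

```text
time: 6.82
tool_pos: [637.9, 64.9, 133.4]
tcp_rot: [180.0, 0.0, 33.6]
ft_force: [-0.2, 0.6, -1.3]
finger_gap: 32.0
time: 7.2
tool_pos: [636.8, 68.0, 133.6]
tcp_rot: [-180.0, 0.0, 33.8]
ft_force: [0.3, 0.6, -1.8]
finger_gap: 32.2
[636.75942306  68.02815979 133.61569218] [-1.79978014e+02  1.24891687e-02  3.37819622e+01]
```

View pics/w3.png

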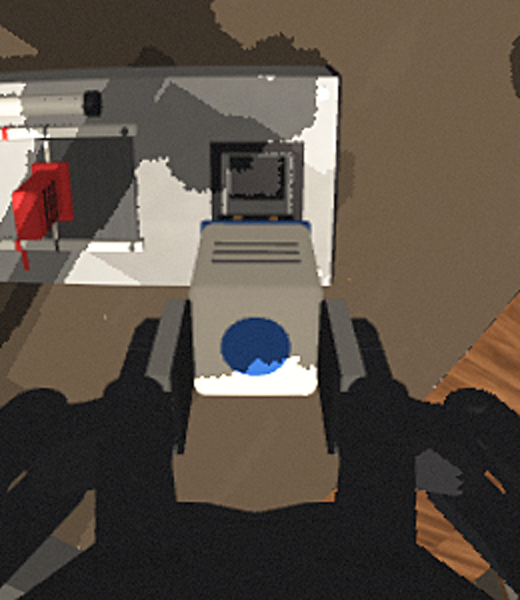

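The view shows the lamp held squarely, with the blue shoulder edge at crop (203-309,222) and the socket frame at (211-303,142-222). I'll measure the lamp and socket offsets with the calibration.

```bash
python3 - <<'E'
from h import *
L=np.load('last_wrist.npz'); s=telemetry.sense(); p=s['tool_pos']; print(p,s['ft_force'])
c=(637.1,66.6); yaw=33.7
a=ortho(L,c,yaw,45,30,30,4); b=ortho(L,c,yaw,176.3,30,30,4); e=ortho(L,c,yaw,127,30,30,4); t=ortho(L,(584.6,145.7),yaw,85.5,30,30,4)
ti=t.astype(int); print('tab',rect((ti[...,0]>150)&(ti[...,1]<90),(584.6,145.7),33.7,30,30))
g=lambda q:cv2.resize(np.ascontiguousarray(q[:,:,::-1]),(390,290) if 0 else (300,300),interpolation=cv2.INTER_CUBIC)
im=np.vstack([np.hstack([g(a),g(b)]),np.hstack([g(e),g(t)])])
for k in range(0,600,50): im[::300,k]=0
cv2.imwrite('pics/o3.png',im)
E
```

```text
[636.87150541  68.06961165 133.7333258 ] [-0.25356346  0.6108865  -1.25693783]
tab ((585.5284423828125, 149.53451538085938), (20.01280975341797, 9.838706016540527), 7.134993076324463)
```

View pics/o3.png

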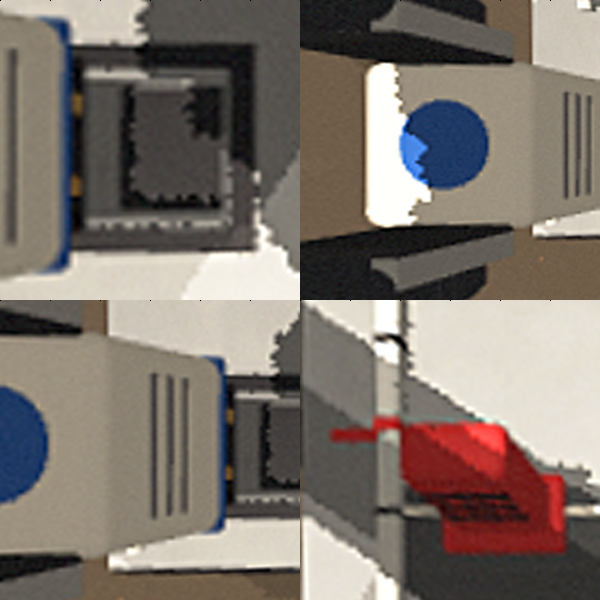

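Both measurements agree that the lamp needs about +0.8 mm in tool x and +0.7 mm in tool y. I'll correct that and descend to just above the mouth, then go in gently.

```bash
python3 -m jog '[[[0.016,0.014,0.3,0,0,0,0],[0,0,0.4,0,0,0,0],[0,0,0.35,0,0,0,0],[0,0,0.1,0,0,0,0],[0,0,0,0,0,0,0],[0,0,0,0,0,0,0]]]'; python3 -m jog '[[[0,0,0.05,0,0,0,0],[0,0,0.05,0,0,0,0],[0,0,0.05,0,0,0,0],[0,0,0,0,0,0,0]]]'
```

```text
time: 8.0
tool_pos: [639.0, 66.9, 77.1]
tcp_rot: [180.0, -0.1, 33.7]
ft_force: [0.0, -0.7, -0.8]
finger_gap: 32.2
time: 8.5
tool_pos: [638.0, 66.9, 68.3]
tcp_rot: [-180.0, 0.0, 33.7]
ft_force: [-0.7, 0.0, -1.2]
finger_gap: 32.4
```

```bash
python3 -m jog '[[[0,0,0.05,0,0,0,0],[0,0,0.05,0,0,0,0],[0,0,0,0,0,0,0]]]'; python3 -m jog '[[[0,0,0.06,0,0,0,0],[0,0,0.06,0,0,0,0],[0,0,0.06,0,0,0,0],[0,0,0,0,0,0,0]]]'
```

```text
time: 8.88
tool_pos: [638.0, 66.9, 63.3]
tcp_rot: [-180.0, 0.0, 33.7]
ft_force: [-0.6, -0.4, -1.9]
finger_gap: 32.3
time: 9.38
tool_pos: [638.0, 66.9, 54.2]
tcp_rot: [-180.0, 0.0, 33.7]
ft_force: [1.1, -0.6, -0.6]
finger_gap: 32.2
```

Sliding in without force; now seat it on the shoulder.

```bash
python3 -m jog '[[[0,0,0.03,0,0,0,0],[0,0,0.03,0,0,0,0],[0,0,0,0,0,0,0]]]'; python3 -m jog '[[[0,0,0.02,0,0,0,0],[0,0,0,0,0,0,0]]]'
```

```text
time: 9.75
tool_pos: [638.6, 67.0, 52.4]
tcp_rot: [180.0, -0.0, 33.7]
ft_force: [-2.1, -0.3, 4.7]
finger_gap: 32.1
time: 10.0
tool_pos: [638.9, 67.0, 52.4]
tcp_rot: [180.0, -0.1, 33.7]
ft_force: [-5.6, 0.1, 10.5]
finger_gap: 32.5
```

```bash
python3 -m jog '[[[0,0,0.03,0,0,0,0],[0,0,0,0,0,0,0],[0,0,-0.06,0,0,0,0],[0,0,0,0,0,0,0.62],[0,0,0,0,0,0,0.62],[0,0,0,0,0,0,0.62],[0,0,0,0,0,0,0.62]]]'; python3 -m jog '[[[0,0,-0.3,0,0,0,0.62],[0,0,-0.6,0,0,0,0.62],[0,0,-0.8,0,0,0,0.62],[0,0,-0.8,0,0,0,0.62],[0,0,0,0,0,0,0.62],[0,0,0,0,0,0,0.62]]]'
python3 - <<'E'
from h import *
s=telemetry.sense();im,d,K,T=grab('wrist');print(s['tool_pos'],s['tcp_rot'])
L=np.load('last_wrist.npz'); c=(637,67); yaw=33.7
b=ortho(L,c,yaw,95,30,30,4); t=ortho(L,(584.6,145.7),yaw,85.5,30,30,4)
ti=t.astype(int); print('tab',rect((ti[...,0]>130)&(ti[...,1]<90),(584.6,145.7),33.7,30,30)); print('lamp',rect(b.min(2)>170,c,33.7,30,30))
im2,d2,K2,T2=grab('side'); W=cloud(d2,K2,T2); m=(np.hypot(W[...,0]-636,W[...,1]-68)<12); print('lamp top z side',np.nanpercentile(W[m][:,2],[20,50,80]))
g=lambda q:cv2.resize(np.ascontiguousarray(q[:,:,::-1]),(250,250),interpolation=cv2.INTER_CUBIC)
cv2.imwrite('pics/o4.png',np.hstack([cv2.resize(im[60:310,190:450][:,:,::-1],(260*2,500)),np.vstack([g(b),g(t)])]))
E
```

```text
time: 10.88
tool_pos: [638.3, 66.8, 51.9]
tcp_rot: [-180.0, 0.0, 33.7]
ft_force: [0.5, -0.5, -0.4]
finger_gap: 52.8
time: 11.62
tool_pos: [638.5, 66.9, 177.9]
tcp_rot: [180.0, -0.0, 33.7]
ft_force: [-0.4, -0.2, -1.3]
finger_gap: 52.7
[638.49322242  66.88147123 177.86427437] [ 1.79972514e+02 -4.55451956e-02  3.37155686e+01]
tab ((585.3165283203125, 147.3237762451172), (20.02341651916504, 9.481486320495605), 30.123600006103516)
lamp ((637.8666381835938, 67.72821044921875), (57.75005340576172, 59.75003433227539), 33.70000457763672)
lamp top z side [93.84978662 94.5491728  95.3598668 ]
```

View pics/o4.png

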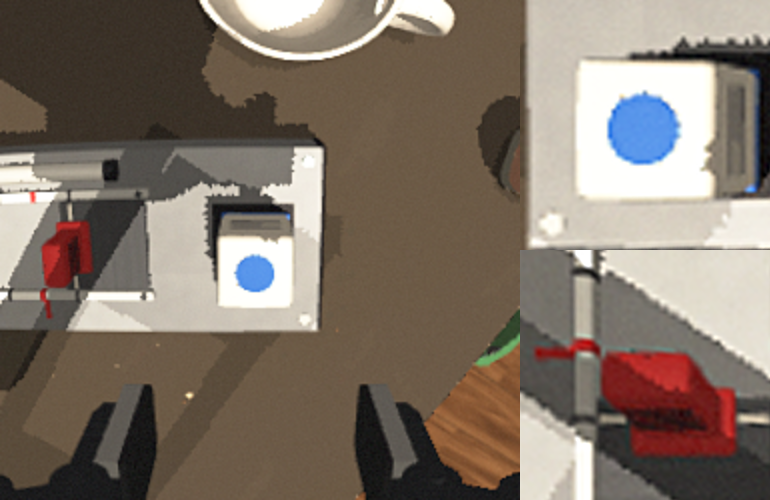

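The lamp sits square in the socket and its top is at 94.5 mm against an expected 95, so it is home. Now the tab, at (584.4,145.5).

```bash
python3 -m jog '[[[-0.03,-0.6,0,0,0,0,0.62],[0,-0.8,0,0,0,0,0.62],[0,-0.51,0,0,0,0,0.5],[0,0,0.6,0,0,0,0.5],[0,0,0.8,0,0,0,0.5],[0,0,0.6,0,0,0,0.5],[0,0,0.4,0,0,0,0.5],[0,0,0,0,0,0,0.5],[0,0,0,0,0,0,0.5]]]' 70
```

```text
time: 12.85
tool_pos: [584.9, 145.6, 58.4]
tcp_rot: [180.0, -0.1, 33.7]
ft_force: [0.1, -0.3, 0.9]
finger_gap: 42.8
```

```bash
python3 -m jog '[[[0,0,0,0,0,0,0],[0,0,0,0,0,0,0],[0,0,0,0,0,0,0],[0,0,0,0,0,0,0],[0,0,0,0,0,0,0],[0,0,0,0,0,0,0]]]' 70
```

```text
time: 13.6
tool_pos: [584.0, 145.5, 57.1]
tcp_rot: [-180.0, 0.0, 33.7]
ft_force: [0.1, 0.2, 0.6]
finger_gap: 0.2
```

The gap of 0.2 mm means the fingers closed on nothing, so I'll look before moving.

```bash
python3 - <<'E'
from h import *
im,d,K,T=grab('wrist'); a,_,_,_=grab('scene'); b,_,_,_=grab('side')
z=lambda q:cv2.resize(q[:,:,::-1],(380,300),interpolation=cv2.INTER_CUBIC)
cv2.imwrite('pics/c5.png',np.vstack([np.hstack([z(im[150:400,160:480]),z(im[200:310,250:390])]),np.hstack([z(a[150:250,280:400]),z(b[140:250,260:370])])]))
E
```

```text
(no output)
```

View pics/c5.png

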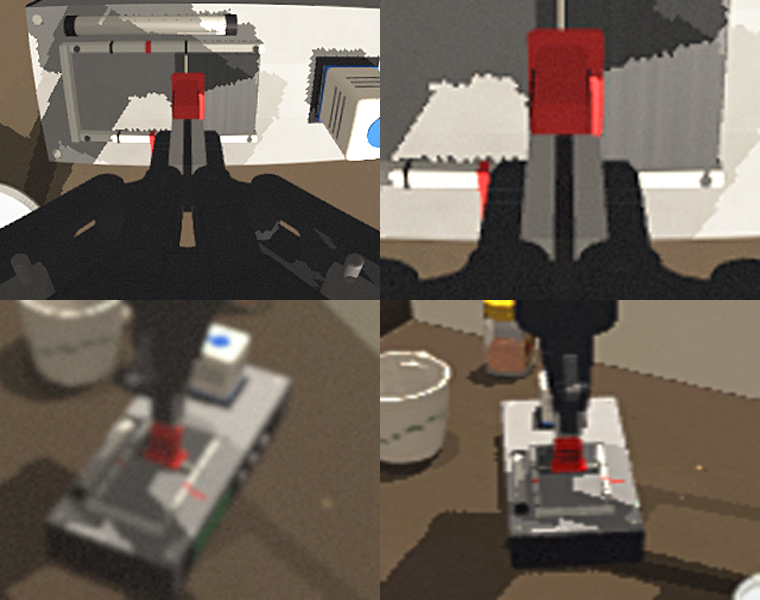

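The picture shows shut fingers aligned with the tab in y, but the tab is nearer the camera. The depth will tell which side of it the fingers are on.

```bash
python3 - <<'E'
from h import *
L=np.load('last_wrist.npz'); d=L['d'];K=L['K'];T=L['T']
a=np.radians(33.7);R=np.array([[np.cos(a),np.sin(a)],[-np.sin(a),np.cos(a)]])
def P(u,v):
    q=cv2.fisheye.undistortPoints(np.array([[[u,v]]],float),K,np.zeros(4))[0,0]; w=T[:3,:3]@(np.array([*q,1])*d[v,u])+T[:3,3]
    return np.r_[R@(w[:2]-[584.4,145.5]),w[2]]
for v in range(200,320,6): print(v,[(*np.round(P(u,v),0),*L['im'][v,u]) for u in(311,319,327)])
s=telemetry.sense(); print(s['tool_pos'],s['finger_gap'],s['joint_pos'])
E
```

```text
200 [(np.float64(20.0), np.float64(4.0), np.float64(49.0), np.uint8(58), np.uint8(59), np.uint8(57)), (np.float64(21.0), np.float64(-1.0), np.float64(50.0), np.uint8(54), np.uint8(56), np.uint8(55)), (np.float64(20.0), np.float64(-6.0), np.float64(49.0), np.uint8(55), np.uint8(55), np.uint8(56))]
206 [(np.float64(16.0), np.float64(4.0), np.float64(50.0), np.uint8(56), np.uint8(57), np.uint8(53)), (np.float64(17.0), np.float64(-1.0), np.float64(51.0), np.uint8(54), np.uint8(53), np.uint8(54)), (np.float64(17.0), np.float64(-6.0), np.float64(50.0), np.uint8(59), np.uint8(56), np.uint8(56))]
212 [(np.float64(13.0), np.float64(4.0), np.float64(52.0), np.uint8(142), np.uint8(34), np.uint8(30)), (np.float64(14.0), np.float64(-1.0), np.float64(53.0), np.uint8(146), np.uint8(39), np.uint8(32)), (np.float64(14.0), np.float64(-6.0), np.float64(53.0), np.uint8(143), np.uint8(35), np.uint8(30))]
218 [(np.float64(11.0), np.float64(4.0), np.float64(56.0), np.uint8(126), np.uint8(32), np.uint8(30)), (np.float64(11.0), np.float64(-1.0), np.float64(56.0), np.uint8(128), np.uint8(35), np.uint8(30)), (
[... 4388 characters left out ...]
 np.uint8(33), np.uint8(37), np.uint8(36)), (np.float64(-1.0), np.float64(-1.0), np.float64(130.0), np.uint8(35), np.uint8(36), np.uint8(32)), (np.float64(12.0), np.float64(-4.0), np.float64(145.0), np.uint8(38), np.uint8(37), np.uint8(38))]
314 [(np.float64(5.0), np.float64(2.0), np.float64(140.0), np.uint8(31), np.uint8(35), np.uint8(35)), (np.float64(-5.0), np.float64(-1.0), np.float64(130.0), np.uint8(37), np.uint8(36), np.uint8(34)), (np.float64(11.0), np.float64(-4.0), np.float64(148.0), np.uint8(32), np.uint8(35), np.uint8(33))]
[584.0639737  145.49010062  57.15534406] 0.0637789345522494 [ 9.10812108e+00  1.37655057e+01  9.30481685e+01 -7.47614640e-05
  7.31892373e+01  6.53910423e+01]
```

```bash
python3 - <<'E'
from h import *
L=np.load('last_wrist.npz');T=L['T'];K=L['K'];p=telemetry.sense()['tool_pos'];print('cam-TCP z',T[2,3]-p[2])
a=np.radians(33.7);X=np.array([np.cos(a),np.sin(a),0]);Y=np.array([np.sin(a),-np.cos(a),0])
def pr(y,h):
    q=((p+11*X+y*Y+[0,0,h])-T[:3,3])@T[:3,:3]
    return np.round(cv2.fisheye.projectPoints(q.reshape(1,1,3),np.zeros(3),np.zeros(3),K,np.zeros(4))[0].ravel())
print('shut',[(h,pr(0,h)) for h in(0,10,20,30,40,50)]);print('open',[(h,pr(-43,h)) for h in(0,13,26,39,50)])
S=np.load('last_side.npz');W=cloud(S['d'],S['K'],S['T']);m=(np.hypot(W[...,0]-584,W[...,1]-146)<22)&(W[...,2]>55)
c=S['im'].astype(int);red=(c[...,0]>1.8*c[...,1]);q=W[m&~red];print('side: lowest non-red z',np.nanpercentile(q[:,2],[0,2,5,10,50]),'red top',W[m&red][:,2].max())
E
```

```text
cam-TCP z 178.11523100617578
shut [(0, array([317., 219.])), (10, array([317., 225.])), (20, array([317., 232.])), (30, array([317., 240.])), (40, array([317., 249.])), (50, array([317., 259.]))]
open [(0, array([249., 219.])), (13, array([244., 227.])), (26, array([239., 236.])), (39, array([234., 247.])), (50, array([229., 257.]))]
side: lowest non-red z [ 81.89446373  87.70704641  95.70121432 101.09988656 136.36058935] red top 86.64822333167274
```

Every view puts the visible fingertips about 40 mm above the reported TCP: row ~251 fits h≈41, and the side camera's lowest finger points are at 88-96 mm, just above the tab top at 86.6. So the fingers shut in the air above the tab. I'll open, then go lower in small steps while watching the force.

```bash
python3 -m jog '[[[0,0,0,0,0,0,0.5],[0,0,0,0,0,0,0.5],[0,0,0,0,0,0,0.5],[0,0,0,0,0,0,0.5],[0,0,0.06,0,0,0,0.5],[0,0,0.06,0,0,0,0.5],[0,0,0,0,0,0,0.5]]]'; python3 -m jog '[[[0,0,0.06,0,0,0,0.5],[0,0,0.06,0,0,0,0.5],[0,0,0,0,0,0,0.5]]]'
```

```text
time: 14.62
tool_pos: [583.7, 145.4, 50.6]
tcp_rot: [-180.0, 0.0, 33.7]
ft_force: [-0.6, 0.2, -0.5]
finger_gap: 42.4
time: 15.0
tool_pos: [583.7, 145.4, 44.7]
tcp_rot: [-180.0, 0.0, 33.7]
ft_force: [0.0, -0.1, 0.7]
finger_gap: 42.6
```

```bash
python3 -m jog '[[[0,0,0.05,0,0,0,0.5],[0,0,0.05,0,0,0,0.5],[0,0,0,0,0,0,0.5]]]'; python3 -m jog '[[[0,0,0.06,0,0,0,0.5],[0,0,0.06,0,0,0,0.5],[0,0,0.06,0,0,0,0.5],[0,0,0,0,0,0,0.5]]]'
python3 - <<'E'
from h import *
s=telemetry.sense();im,d,K,T=grab('wrist');b,db,Kb,Tb=grab('side')
W=cloud(db,Kb,Tb);c=b.astype(int);red=(c[...,0]>1.8*c[...,1]);m=(np.hypot(W[...,0]-584,W[...,1]-146)<45)&(W[...,2]>58)&~red
print(s['tool_pos'],s['ft_force'],'low nonred',np.nanpercentile(W[m][:,2],[0,2,5,10]))
z=lambda q:cv2.resize(q[:,:,::-1],(380,300),interpolation=cv2.INTER_CUBIC)
cv2.imwrite('pics/c6.png',np.hstack([z(im[150:400,160:480]),z(b[140:250,260:370])]))
E
```

```text
time: 15.38
tool_pos: [583.8, 145.4, 39.8]
tcp_rot: [-180.0, 0.0, 33.7]
ft_force: [-0.2, 0.8, -0.5]
finger_gap: 42.8
time: 15.88
tool_pos: [583.7, 145.4, 30.7]
tcp_rot: [-180.0, 0.0, 33.7]
ft_force: [-0.0, 0.1, -0.7]
finger_gap: 42.6
[583.71650279 145.43785799  30.71012301] [-0.01160715  0.1470703  -0.68423273] low nonred [ 70.05447389  91.42277216 158.36441816 191.14886195]
```

View pics/c6.png

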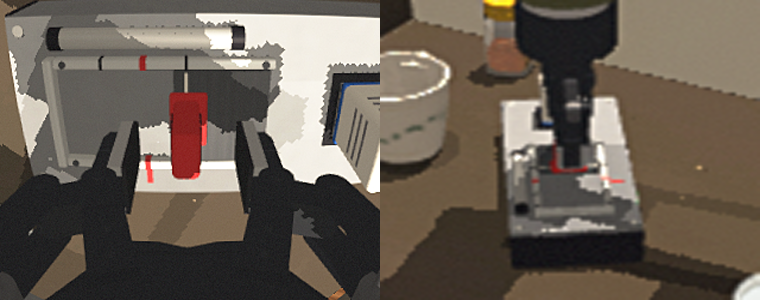

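Confirmed: the reported TCP is at 30.7 mm, below the photometer's top, with no contact. The pads now flank the tab on both sides. A bit lower, then close.

```bash
python3 -m jog '[[[0.01,0,0.06,0,0,0,0.5],[0,0,0.06,0,0,0,0.5],[0,0,0,0,0,0,0],[0,0,0,0,0,0,0],[0,0,0,0,0,0,0],[0,0,0,0,0,0,0],[0,0,0,0,0,0,0]]]' 70
```

```text
time: 16.85
tool_pos: [584.1, 146.2, 25.3]
tcp_rot: [-180.0, 0.0, 33.7]
ft_force: [-4.2, 3.5, 3.4]
finger_gap: 10.8
```

Gripped, at the shut stop. Pull towards +y (tool -y) slowly.

```bash
python3 -m jog '[[[0,-0.05,0,0,0,0,0],[0,-0.07,0,0,0,0,0],[0,-0.07,0,0,0,0,0],[0,-0.07,0,0,0,0,0],[0,-0.07,0,0,0,0,0],[0,0,0,0,0,0,0],[0,0,0,0,0,0,0]]]'
python3 - <<'E'
from h import *
p=telemetry.sense()['tool_pos'];a=np.radians(33.7)
print('travel',(p[:2]-[584.1,146.2])@[-np.sin(a),np.cos(a)],'from socket',(p[:2]-[637,66.3])@[-np.sin(a),np.cos(a)])
E
```

```text
time: 17.73
tool_pos: [575.8, 158.7, 25.3]
tcp_rot: [179.9, -0.0, 33.7]
ft_force: [2.0, -5.6, -0.9]
finger_gap: 10.7
travel 14.993060426422385 from socket 110.81746499664708
```

```bash
python3 -m jog '[[[0,-0.05,0,0,0,0,0],[0,-0.045,0,0,0,0,0],[0,0,0,0,0,0,0],[0,0,0,0,0,0,0],[0,0,0,0,0,0,0]]]'
python3 - <<'E'
from h import *
s=telemetry.sense();p=s['tool_pos'];a=np.radians(33.7);u=[-np.sin(a),np.cos(a)]
print('travel',(p[:2]-[584.1,146.2])@u,'from socket',(p[:2]-[637,66.3])@u,'Fy',s['ft_force'][:2]@u)
im,d,K,T=grab('wrist');sd,_,_,_=grab('side');L=np.load('last_wrist.npz')
c=(573.2,162.3);t=ortho(L,c,33.7,51,50,40,4)[:,:,::-1];k=ortho(L,c,33.7,85.5,50,40,4)[:,:,::-1]
z=lambda q:cv2.resize(np.ascontiguousarray(q),(400,300),interpolation=cv2.INTER_CUBIC)
cv2.imwrite('pics/c7.png',np.vstack([np.hstack([z(im[150:310,210:425][:,:,::-1]),z(t)]),np.hstack([z(sd[160:240,265:370][:,:,::-1]),z(k)])]))
E
```

```text
time: 18.35
tool_pos: [573.3, 162.4, 25.3]
tcp_rot: [179.9, -0.0, 33.7]
ft_force: [3.4, -7.2, 0.1]
finger_gap: 10.5
travel 19.449200576979894 from socket 115.27360514720459 Fy -7.926918415332817
```

View pics/c7.png

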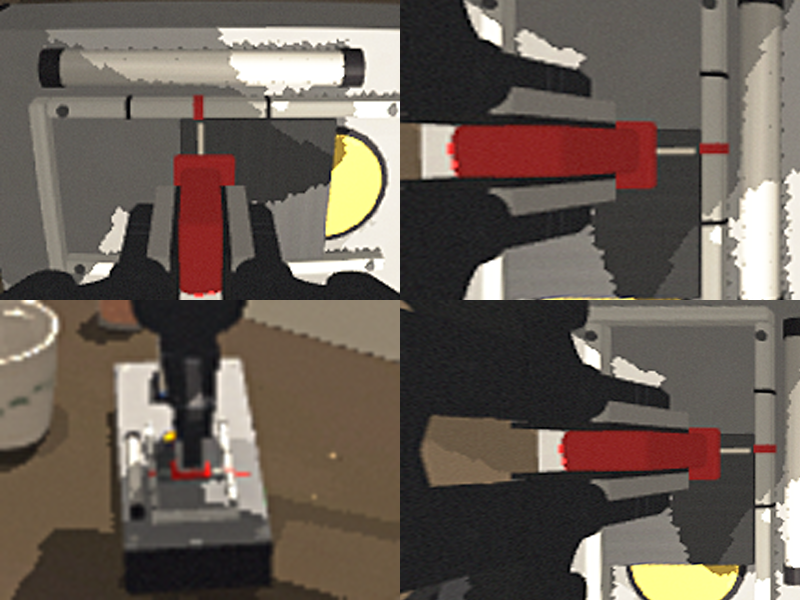

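The red rail mark is at ortho row 148.5 and the tab's white index line at row 150.5, so it is about 0.5 mm short. The yellow window is half uncovered, and both travel (19.4 mm) and force (7.9 N) agree. A 0.5 mm nudge, then hand in.

```bash
python3 -m jog '[[[0,-0.01,0,0,0,0,0],[0,0,0,0,0,0,0],[0,0,0,0,0,0,0],[0,0,0,0,0,0,0],[0,0,0,0,0,0,0]]]'
python3 - <<'E'
from h import *
s=telemetry.sense();p=s['tool_pos'];a=np.radians(33.7);u=[-np.sin(a),np.cos(a)]
print('travel',(p[:2]-[584.1,146.2])@u,'Fy',s['ft_force'][:2]@u,s['finger_gap'],s['qd'].round(2))
job.hand_in()
E
```

```text
time: 19.08
tool_pos: [573.1, 162.7, 25.2]
tcp_rot: [179.9, -0.0, 33.7]
ft_force: [3.6, -6.8, -1.6]
finger_gap: 10.8
travel 19.827144253007514 Fy -7.647366065537164 10.843126123084607 [-0.01  0.11 -0.01  0.05  0.05 -0.05]
the job is handed in; nothing more can be done
```

I plugged the white lamp into the socket and let go of it. I then pulled the shutter to half travel and handed in at about 19 s, still gripping the red tab at 70 N.

- **Lamp:** It met the shoulder at the expected height (TCP 52.4 mm against 52.3 predicted). After release its top measured 94.5 mm, against 95 mm expected. I didn't measure it again after that.
- **Shutter:** Travel is 19.8 mm by the arm's position, and the spring force of 7.6–7.9 N fits the 8 N at half travel. Before a last 0.5 mm nudge, the picture showed the index line within about 0.5 mm of the red mark and the window half uncovered. I took no picture after the nudge. The shutter never came near fully open.
- **Disagreements:**
  - **Fingertips:** They sit about 40 mm behind the reported TCP, so my first grip closed in the air above the tab. Going lower in small steps fixed it. It also means the lamp was carried by only the top of its head.
  - **Finger gap:** It read 1–2 mm less than the true widths of the lamp and the tab.
- **Other objects:** I planned the moves clear of the petri dish, mug, jar and pink look-alike, and no contact force suggested a touch. I did not re-measure their positions at the end.

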